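# Weigh-out of pretzel lye: ready the scale and open the safety cap

## Robot

A 6-joint arm with a two-finger parallel gripper is mounted at the origin on the work surface. World frame = base frame: x ahead of the robot, y to its left, z up, the work surface at z = 0. Lengths are in m, angles in rad, forces in N, time in s.
With the tool pointing down it reaches from about 0.425 to 0.95 m from the base axis. Payload 14.7 kg.
Tool frame: the origin (TCP) lies between the finger pads; the fingertips stand 8 mm ahead of it and the grasp point (between the pads) lies 11 mm behind it (ctrl.tcp_to_tips is the distance from the TCP to the fingertips, in m); z points along the fingers, y is the line along which they close (so a half turn about z gives the same grasp; the last joint's range is limited). The gripper opens to 85 mm and grips with 20 to 120 N. Pads are 22 mm wide; open, the fingers measure 114 mm over their backs; the gripper's body (76 mm by 85 mm) begins 54 mm behind the grasp point. The pads swing forward as they close: fully open they stand 13 mm farther back than shut.
Start: joints at [1.07, 0.48, 1.596, -0, 1.065, -0.047], TCP at [0.285, 0.584, 0.208] pointing down, gripper open.
Joint ranges: [-2.75, 2.75], [-0.82, 2.05], [0.23, 2.67], [-1.56, 4.7], [0.09, 2.69], [-2.92, 2.92]. Speed limits (rad/s): [1.89, 1.89, 2.39, 3.01, 3.01, 3.01].

## Interface

Orientations are given as a unit quaternion [x, y, z, w].
In Python, from station import ctrl gives the robot as it stands. The module is installed in compiled form; this text tells all that it offers.
- The arm moves only by the shell command python3 -m jog 'ROWS' [FORCE]. ROWS is rows parted by semicolons, their numbers by spaces, 1 to 20 of them, each of 7 numbers: the finger opening in m, then dx, dy, dz in m, then a rotation vector rx, ry, rz in rad; each row is the pose to reach, as a shift and turn from the pose commanded when the command began, along the tool's axes at that moment; what a row does not reach only later rows make up. A row lasts 1/8 s, in which the tool goes at most 0.0625 m and 0.188 rad, less where a joint would pass 70% of its speed; a pose out of reach is approached as far as the arm can. The fingers move at their own pace and stop on an object; FORCE is the grip in N (left out, the last holds). Time passes only in rows, so rows that do not move let the fingers close. It prints the time, the measured TCP pose, the force, the opening and the grip force at its end.
- ctrl.read_state(): the state, without advancing time (a new reading comes with each control period).
- ctrl.grab_frame(name): name is "side" or "top" or "wrist"; returns a dict with "color" (420x560x3 uint8, red, green, blue), "intrinsics" (3x3 intrinsics, pixels), "pose" (4x4, takes a point from camera to world coordinates). Camera axes: x right, y up, looking along -z (the intrinsics and any distortion apply to the point x, -y, -z); pixel columns grow to the right and rows downward; lengths in m; the calibration is good to about 2 mm. A picture is of the moment at which its call begins. There is no depth.
- ctrl.hand_in(): hands the job in; it is judged then, once.
Trained networks look in a picture, given as the dict that the camera call returned (one of the last four; its "shot" number tells which), for a name from the list of things; names that differ only in an ending like _2 or _b are one class to them, and where a whole thing is asked for, a point or a joint stands for the part that bears it (a point fixed in the world has none). Each returns a list of dicts, best first, with "p" (0 to 1); they miss things now and then, are a little off and sometimes report something else, mostly with a low value. They report only what shows in the picture. A call takes as long as a camera call. They do not tell look-alikes from the thing itself.
- ctrl.search_frame(thing, picture): "at" ([x, y, z] in m, in world coordinates, good to about 4 mm: the middle of the surface that is visible of it).
- ctrl.place_of(thing, picture): "at" ([x, y, z] in m, in world coordinates, good to about 4 mm: a listed point, or the origin of a listed thing).
The state is a dict: "time_s": time; "joint_positions": joint angles; "joint_velocities": joint speeds; "joint_torque": joint torques, N m; "tcp_pos": TCP position; "eef_rot": TCP orientation; "force": force on the tool from outside, world axes, zero at the start; "torque": the same for the moment, N m; "gripper_width": finger opening in m; "grasp_force": force on a finger pad.
Only numpy, scipy, OpenCV 4.12 (cv2) and the standard library are available. Lean on these libraries where they do the work, as an engineer would, in place of code of your own. Each camera call takes 0.05 s, during which the arm holds its last target. There are 200 camera calls.

## Task

Get things ready for weighing out lye for the pretzel dip: on the bench scale press the green power key, then the blue unit key, then the yellow tare key, one at a time, and do not press the red one. Then open the lye jar: press its red safety cap down, twist it counter-clockwise until it comes free and lift it off. Finish still holding the cap in the gripper, level and about a hand's breadth straight above the open jar so that any clinging pearls fall back in, and leave everything else on the bench as it stands.

Things in the scene. Friction and masses are not known exactly. Their poses are not given: they have to be found in the camera images.
- scale: white bench scale, fixed, 220 mm wide, 275 mm deep; origin under its middle, x towards its back. At its front (-x, towards the robot) a console slopes up from 30 to 62 mm high with four keys in a row 42 mm apart, from its left (+y): yellow, green, red, blue, 0.12 m in front of the origin; behind them a display, then a steel pan, top 76 mm high
- key_power (a joint): key travel in m: 0 up, 0.004 fully down, along the key's own axis (which leans back towards the robot by about 0.36 rad from vertical). Spring: starts to move at about 1.2 N, fully down at 4 N; counts as pressed beyond 0.0025. Green key, switches the scale on; springs back up when released
- key_power_top (a point): centre of the green key's top face (key 18 mm deep, 24 mm wide, standing 8 mm proud of the sloping console). x and z axes as the key: z along the press axis, outwards
- key_unit (a joint): key travel in m: 0 up, 0.004 fully down, along the key's own axis (which leans back towards the robot by about 0.36 rad from vertical). Spring: starts to move at about 1.2 N, fully down at 4 N; counts as pressed beyond 0.0025. Blue key, sets it to grams; springs back up when released
- key_unit_top (a point): centre of the blue key's top face (key 18 mm deep, 24 mm wide, standing 8 mm proud of the sloping console). x and z axes as the key: z along the press axis, outwards
- key_tare (a joint): key travel in m: 0 up, 0.004 fully down, along the key's own axis (which leans back towards the robot by about 0.36 rad from vertical). Spring: starts to move at about 1.2 N, fully down at 4 N; counts as pressed beyond 0.0025. Yellow key, zeroes off the bowl; springs back up when released
- key_tare_top (a point): centre of the yellow key's top face (key 18 mm deep, 24 mm wide, standing 8 mm proud of the sloping console). x and z axes as the key: z along the press axis, outwards
- key_clear (a joint): key travel in m: 0 up, 0.004 fully down, along the key's own axis (which leans back towards the robot by about 0.36 rad from vertical). Spring: starts to move at about 1.2 N, fully down at 4 N; counts as pressed beyond 0.0025. Red key, clears the scale; not to be pressed; springs back up when released
- key_clear_top (a point): centre of the red key's top face (key 18 mm deep, 24 mm wide, standing 8 mm proud of the sloping console). x and z axes as the key: z along the press axis, outwards
- jar: white round lye jar, 84 mm across, clamped in a steel bracket screwed to the bench (base 120 x 140 mm): it cannot move or turn. Origin under the bracket on the jar's axis, z up. Shoulder 98 to 118 mm above the origin, then a neck 44 mm across; with the cap locked on, the cap's lower rim is 126 mm and its top 156 mm above the origin
- jar_mouth (a point): centre of the jar's open mouth, 142.5 mm above the jar's origin
- cap: red ribbed safety cap, 58 mm across, 30 mm tall, about 45 g, hollow below; origin at the centre of its lower rim, z up. Locked at the start with its x axis along the jar's: it can neither lift nor turn (over 3 degrees). Pressed down and held down, it turns counter-clockwise from above; past the catch at 37 degrees it lifts freely up to 85 (aim for 60), where it stops. It never turns clockwise
- cap_top (a point): centre of the cap's flat top, with two white arrows, 30 mm above the cap's origin. Grip the cap round its side; fingertips may reach its lower rim, the jar's shoulder is 8 mm lower
- cap_spring (a joint): how far the spring disc in the cap is pressed in, in m: 0 when not pressed, 0.0075 at the firm stop; equals the cap's downward travel while it sits on the jar. The catch lets go from 0.0042 (aim for 0.005 to 0.007). Takes about 4 N to start, 10 N at 4 mm, 14 N at 6 mm, less the weight
- bowl: steel weighing bowl, 130 mm across, 45 mm tall, standing on the scale pan; origin at its underside; leave it
- price_card: blank white price card (74 x 52 mm) in a small wooden foot, 70 mm tall, in front of the jar; origin at its underside; leave it
- tart_tins: nested stack of foil tart tins, 77 mm across, 43 mm high, behind the jar; origin at its underside; leave it
- scoop: spoon with a white handle lying flat, 190 mm long; leave it
- pastry_brush: pastry brush lying flat, 210 mm long; leave it
- syrup: amber glass syrup jar with a brass lid, 68 mm across, 140 mm tall; origin at its underside; leave it
- rinse: clear rinse bottle with a blue cap, 64 mm across, 190 mm tall; origin at its underside; leave it
Things that resemble listed ones, but are neither listed nor needed, are in the scene too. What is shaped like the jar but purple is not meant.

How it is judged:
On the way, in this order (a step that is already met when the one before it is completed fails the run):
1. the green power key is pressed, alone (value of joint key_power above 0.0025 m and value of joint each of key_unit, key_tare, key_clear below 0.0015 m), for 0.05 s.
2. then the blue unit key is pressed, alone (value of joint key_unit above 0.0025 m and value of joint each of key_power, key_tare, key_clear below 0.0015 m), for 0.05 s.
3. then the yellow tare key is pressed, alone (value of joint key_tare above 0.0025 m and value of joint each of key_power, key_unit, key_clear below 0.0015 m), for 0.05 s.
4. the cap, gripped and still locked, is pressed down by 4 mm (value of joint cap_spring above 0.004 m and angle between the x axis of cap and the x axis of jar, either way round below 0.25 rad and z of cap in the frame of jar_mouth below -0.0195 m and contact force between the fingers and cap above 1 N), for 0.05 s.
5. the cap, gripped and still on the neck, is twisted past its catch (angle between the x axis of cap and the x axis of jar, either way round above 0.6 rad and z of cap in the frame of jar_mouth below -0.01 m and contact force between the fingers and cap above 1 N), for 0.05 s.
At the end, for the whole second after the job is handed in: The fingers hold the cap (contact over 1 N) nearly still (under 30 mm/s), level within 20 degrees, its lower rim 40 to 160 mm above the jar's mouth and its axis within 50 mm of the jar's, touching nothing of the jar; all four scale keys are up again (z of cap in the frame of jar_mouth between 0.04 and 0.16 m and horizontal distance between cap and jar_mouth below 0.05 m and angle between cap's own z axis and vertical below 0.35 rad and contact force between the fingers and cap above 1 N and contact force between cap and jar below 0.05 N and linear speed of cap below 0.03 m/s and value of joint each of key_power, key_unit, key_tare, key_clear below 0.001 m); the arm keeps its last pose, push and grip.
It fails at once if the red key is pressed (value of joint key_clear above 0.002 m).
It fails at once if two keys are pressed at once (value of joint each of key_power, key_unit above 0.002 m or value of joint each of key_power, key_tare above 0.002 m or value of joint each of key_power, key_clear above 0.002 m or value of joint each of key_unit, key_tare above 0.002 m or value of joint each of key_unit, key_clear above 0.002 m or value of joint each of key_tare, key_clear above 0.002 m).
It fails at once if another thing on the bench is shifted by more than 30 mm or tipped over (distance of any of bowl, price_card, tart_tins, scoop, pastry_brush, syrup, rinse from where it was at the start of the episode above 0.03 m or angle between any of bowl, price_card, tart_tins, syrup, rinse's own z axis and vertical above 0.5 rad).
It also fails if it takes over 61 s, if anything falls off the work surface, if the arm or the gripper's body presses on something with over 40 N, if the wrist force passes 120 N, or if a joint passes its speed limit or range.

## Working session

There is one attempt and no reset: what is moved stays moved. The work goes in short steps, Python scripts to look and compute and a shell command to move; the robot and the scene stay as the last step left them, time stands still between calls to the robot, and variables do not carry over. Pictures are saved under pics/ and viewed, at most 12 in all, crops included, and the job is handed in when it is done.

```bash
mkdir -p pics; cat > h.py <<'E'
from station import ctrl
import numpy as np, cv2
from scipy.spatial.transform import Rotation as R
def snap(n,f):
    p=ctrl.grab_frame(n); cv2.imwrite('pics/'+f,p['color'][:,:,::-1]); return p
def proj(P,p):
    M=np.linalg.inv(p['pose']); c=M[:3,:3]@np.array(P)+M[:3,3]; q=p['intrinsics']@np.array([c[0],-c[1],-c[2]]); return q[:2]/q[2]
def ray(uv,p):
    d=np.linalg.inv(p['intrinsics'])@np.array([uv[0],uv[1],1.]); d=np.array([d[0],-d[1],-d[2]]); d=p['pose'][:3,:3]@d; return p['pose'][:3,3],d/np.linalg.norm(d)
def tri(obs):
    A=np.zeros((3,3));b=np.zeros(3)
    for uv,p in obs:
        o,d=ray(uv,p);Q=np.eye(3)-np.outer(d,d);A+=Q;b+=Q@o
    return np.linalg.solve(A,b)
def atz(uv,p,z):
    o,d=ray(uv,p); return o+d*(z-o[2])/d[2]
def tool(): 
    s=ctrl.read_state(); return np.array(s['tcp_pos']),R.from_quat(s['eef_rot'])
E
python3 - <<'E'
from h import *
np.set_printoptions(precision=4,suppress=True)
for n in ['side','top']:
    p=snap(n,n+'1.png'); print(n,p['pose'][:3,3],p['intrinsics'][0,0])
    for t in ['key_power_top','key_unit_top','key_tare_top','key_clear_top','cap_top','jar','scale','bowl','price_card','syrup','rinse','tart_tins','scoop','pastry_brush']:
        print(t,[(np.round(d['at'],3).tolist(),round(d['p'],2),proj(d['at'],p).round().tolist()) for d in ctrl.place_of(t,p)[:3]])
s=ctrl.read_state();print(s['eef_rot'],s['tcp_pos'],s['force'],ctrl.tcp_to_tips,R.from_quat(s['eef_rot']).as_matrix())
a=cv2.imread('pics/side1.png');b=cv2.imread('pics/top1.png')
E
```

```text
side [-0.3646 -0.9639  0.9521] 537.1718186301895
key_power_top [([0.479, 0.237, 0.043], 0.45, [230.0, 203.0])]
key_unit_top [([0.461, 0.154, 0.042], 0.48, [241.0, 216.0])]
key_tare_top [([0.489, 0.279, 0.043], 0.62, [224.0, 197.0]), ([0.663, -0.171, 0.125], 0.29, [367.0, 214.0])]
key_clear_top [([0.544, -0.194, -0.0], 0.59, [341.0, 270.0]), ([0.48, 0.24, 0.048], 0.53, [229.0, 201.0]), ([0.473, 0.195, 0.048], 0.45, [236.0, 208.0])]
cap_top [([0.662, -0.175, 0.153], 0.9, [369.0, 207.0])]
jar [([0.224, -0.285, -0.002], 0.96, [275.0, 345.0]), ([0.379, -0.123, 0.002], 0.9, [280.0, 282.0]), ([0.669, -0.172, -0.0], 0.88, [365.0, 249.0])]
scale [([0.595, 0.195, -0.001], 0.86, [266.0, 207.0])]
bowl [([0.659, 0.2, 0.078], 0.72, [280.0, 180.0])]
price_card [([0.544, -0.194, 0.0], 0.69, [341.0, 270.0])]
syrup [([0.63, 0.459, 0.003], 0.88, [227.0, 174.0])]
rinse [([0.586, -0.442, 0.001], 0.79, [423.0, 310.0]), ([0.484, 0.278, 0.043], 0.67, [223.0, 197.0])]
tart_tins [([0.784, -0.164, -0.0], 0.81, [387.0, 233.0])]
scoop [([0.418, -0.487, -0.002], 0.79, [395.0, 353.0])]
pastry_brush [([0.403, 0.463
[... 781 characters left out ...]
[0.657, 0.202, 0.074], 0.98, [216.0, 171.0])]
price_card [([0.542, -0.191, -0.005], 0.61, [336.0, 208.0])]
syrup [([0.629, 0.46, -0.002], 0.75, [143.0, 188.0]), ([0.662, -0.175, 0.131], 0.25, [335.0, 161.0])]
rinse [([0.58, -0.44, 0.004], 0.83, [410.0, 195.0])]
tart_tins [([0.783, -0.172, 0.001], 0.89, [327.0, 140.0])]
scoop [([0.42, -0.49, -0.002], 0.86, [429.0, 242.0])]
pastry_brush [([0.397, 0.465, -0.001], 0.79, [138.0, 256.0]), ([0.417, -0.488, -0.001], 0.63, [429.0, 243.0]), ([0.661, -0.172, 0.146], 0.47, [334.0, 160.0])]
[0.225  0.9744 0.     0.    ] [0.2849 0.5842 0.2081] [-0.0896 -0.4294  0.1315] 0.008 [[-0.8988  0.4384  0.    ]
 [ 0.4384  0.8988  0.    ]
 [ 0.      0.     -1.    ]]
```

View pics/side1.png

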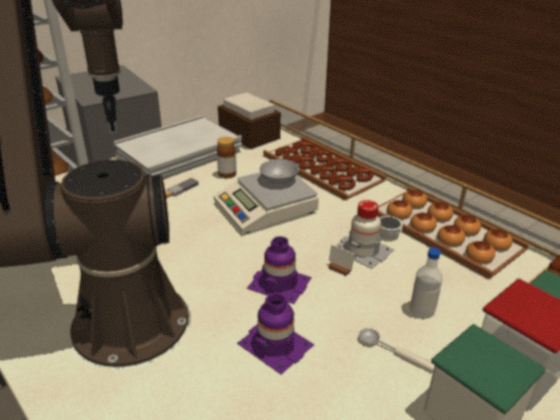

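View pics/top1.png

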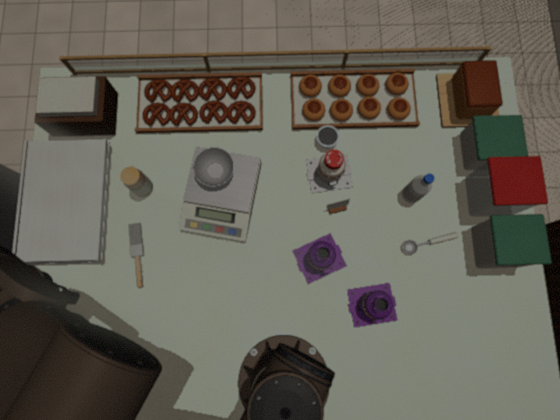

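The side view shows the white jar with its red cap at about (368,208), next to tins at (390,228) and the card at (341,260), and two purple decoys. The scale is at (266,205). The top view shows the keys at about (193–232, 224–234). Next I'll work out a hover over the green key.

```bash
cat >> h.py <<'E'
np.set_printoptions(precision=4,suppress=True)
YAW=-0.233
def keyR(yaw=None,t=0.36):
    yaw=YAW if yaw is None else yaw
    x=np.array([np.cos(yaw),np.sin(yaw),0]);y=np.array([-x[1],x[0],0])
    n=-np.sin(t)*x+np.array([0,0,np.cos(t)]); z=-n   # tool z
    return np.c_[np.cross(y,z),y,z],n
def delta(P,Rm):
    p,r=tool(); d=r.inv().apply(np.array(P)-p); v=(r.inv()*R.from_matrix(Rm)).as_rotvec()
    print('d',d.round(4),'rv',v.round(4),'rows',np.linalg.norm(d)/.0625,np.linalg.norm(v)/.188)
E
python3 - <<'E'
from h import *
Rm,n=keyR(); print(Rm); delta(np.array([.479,.237,.045])+n*.108,Rm)
E
```

```text
[[-0.9106  0.2309  0.3428]
 [ 0.2161  0.973  -0.0813]
 [-0.3523  0.     -0.9359]]
d [-0.2895 -0.2353  0.062 ] rv [-0.0397 -0.3585 -0.2184] rows 6.051682171204562 2.24302763279196
```

```bash
python3 -m jog '0 -0.0420 -0.034 0.009 -0.006 -0.051 -0.031;0 -0.083 -0.067 0.018 -0.011 -0.102 -0.062;0 -0.124 -0.101 0.027 -0.017 -0.154 -0.094;0 -0.165 -0.134 0.035 -0.023 -0.205 -0.125;0 -0.207 -0.168 0.044 -0.028 -0.256 -0.156;0 -0.248 -0.202 0.053 -0.034 -0.307 -0.187;0 -0.2895 -0.2353 0.062 -0.0397 -0.3585 -0.2184;0 -0.2895 -0.2353 0.062 -0.0397 -0.3585 -0.2184;0 -0.2895 -0.2353 0.062 -0.0397 -0.3585 -0.2184' 60
python3 - <<'E'
from h import *
p=snap('wrist','w1.png')
Rm,n=keyR();delta(np.array([.479,.237,.045])+n*.108,Rm)
for t in ['key_power_top','key_unit_top','key_tare_top','key_clear_top']:
    print(t,[(np.round(d['at'],3).tolist(),round(d['p'],2),proj(d['at'],p).round().tolist()) for d in ctrl.place_of(t,p)[:3]])
print(p['pose'],p['intrinsics'])
E
```

```text
time_s: 2.62
tcp_pos: [0.4424, 0.2462, 0.1464]
eef_rot: [0.115, 0.977, -0.02, 0.178]
force: [0.2, 0.5, 0.4]
gripper_width: -0.0001
grasp_force: 0.0
d [ 0.0004 -0.0011  0.0004] rv [ 0.001   0.0003 -0.0006] rows 0.019028879265444155 0.0066705609416753886
key_power_top [([0.482, 0.237, 0.045], 0.56, [282.0, 201.0])]
key_unit_top [([0.462, 0.158, 0.045], 0.78, [198.0, 200.0])]
key_tare_top [([0.485, 0.278, 0.046], 0.83, [324.0, 196.0])]
key_clear_top [([0.469, 0.195, 0.045], 0.9, [237.0, 199.0])]
[[ 0.2317 -0.7816 -0.5791  0.3214]
 [ 0.9728  0.1867  0.1373  0.2736]
 [ 0.0008 -0.5952  0.8036  0.2775]
 [ 0.      0.      0.      1.    ]] [[293.3164   0.     280.6775]
 [  0.     293.3164 207.1059]
 [  0.       0.       1.    ]]
```

View pics/w1.png

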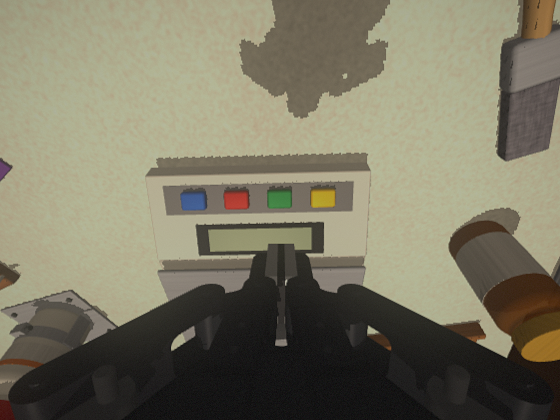

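The wrist view shows the keys in a row at rows 197–201: blue (194), red (237), green (280) and yellow (323). The console is square to the gripper. I'll triangulate colour centroids from the wrist and top views.

```bash
python3 - <<'E'
from h import *
ps=[ctrl.grab_frame(n) for n in ('wrist','top','side')]
G={'tare':(.487,.279,.045),'power':(.48,.237,.045),'clear':(.472,.195,.045),'unit':(.46,.156,.045)}
H={'tare':(22,38),'power':(45,85),'clear':(170,8),'unit':(100,130)}
for k,g in G.items():
    obs=[]
    for p,w in zip(ps,(20,7,6)):
        hsv=cv2.cvtColor(p['color'],cv2.COLOR_RGB2HSV); a,b=H[k]; h=hsv[...,0]
        m=((h>=a)&(h<=b) if a<b else (h>=a)|(h<=b))&(hsv[...,1]>110)&(hsv[...,2]>40)
        u,v=proj(g,p).round().astype(int); s=np.zeros_like(m); s[v-w:v+w+1,u-w:u+w+1]=1; m&=s
        yy,xx=np.nonzero(m)
        if len(xx)>4: obs.append(((xx.mean(),yy.mean()),p)); print(k,len(xx),xx.mean().round(1),yy.mean().round(1),xx.min(),xx.max(),yy.min(),yy.max(), atz(obs[-1][0],p,.045))
    if len(obs)>1: print('   tri',tri(obs), 'w+top',tri(obs[:2]))
E
```

```text
tare 356 322.2 199.1 311 334 189 207 [0.4884 0.2757 0.045 ]
tare 23 193.4 224.4 191 196 222 226 [0.489  0.2776 0.045 ]
   tri [0.4886 0.2766 0.0453] w+top [0.4886 0.2766 0.0453]
power 368 278.8 199.5 267 290 192 207 [0.4792 0.2348 0.045 ]
power 18 229.8 202.5 228 232 201 204 [0.4791 0.2354 0.045 ]
   tri [0.4788 0.2349 0.0454] w+top [0.4788 0.2349 0.0454]
clear 460 235.6 199.9 223 248 191 209 [0.4701 0.194  0.045 ]
clear 26 219.1 228.7 216 222 227 231 [0.4729 0.195  0.045 ]
clear 37 235.4 208.7 232 239 206 212 [0.4705 0.1943 0.045 ]
   tri [0.4715 0.1946 0.0446] w+top [0.4722 0.1943 0.0435]
unit 360 192.2 201.5 181 204 194 209 [0.4622 0.1524 0.045 ]
unit 17 232.0 231.2 229 234 230 233 [0.4636 0.1537 0.045 ]
unit 25 241.3 215.2 239 244 213 218 [0.4618 0.1526 0.045 ]
   tri [0.4626 0.1531 0.0449] w+top [0.4627 0.1531 0.0455]
```

```bash
sed -i 's/^YAW=.*/YAW=-0.21/' h.py; python3 - <<'E'
from h import *
Rm,n=keyR();delta(np.array([.4793,.2353,.045])+n*.012,Rm)
E
```

```text
d [-0.0008 -0.0022  0.0964] rv [-0.0078  0.     -0.021 ] rows 1.5426465814219184 0.1188390579176976
```

```bash
python3 -m jog '0 0 -0.001 0.04 -0.004 0 -0.01;0 -0.001 -0.002 0.08 -0.0078 0 -0.021;0 -0.001 -0.002 0.0964 -0.0078 0 -0.021;0 -0.001 -0.002 0.0964 -0.0078 0 -0.021;0 -0.001 -0.002 0.0964 -0.0078 0 -0.021'
python3 -m jog '0 0 0 0.004 0 0 0;0 0 0 0.006 0 0 0;0 0 0 0.006 0 0 0'
```

```text
time_s: 3.65
tcp_pos: [0.4755, 0.2361, 0.0568]
eef_rot: [0.103, 0.978, -0.019, 0.178]
force: [0.1, -0.4, 0.8]
gripper_width: -0.0002
grasp_force: 0.0
time_s: 4.03
tcp_pos: [0.4776, 0.2354, 0.0508]
eef_rot: [0.103, 0.978, -0.019, 0.178]
force: [-0.0, 0.4, -0.1]
gripper_width: -0.0003
grasp_force: 0.0
```

```bash
python3 - <<'E'
from h import *
p=snap('wrist','w2.png')
Rm,n=keyR();delta(np.array([.4793,.2353,.045])+n*.008,Rm); f=ctrl.read_state()['force']; print(f,np.dot(f,n))
E
```

```text
d [ 0.0004  0.0003 -0.002 ] rv [-0.0002  0.0001 -0.0005] rows 0.032920562142558285 0.0029028190036145896
[-0.4841 -0.2159  0.7148] 0.8199186137386483
```

View pics/w2.png

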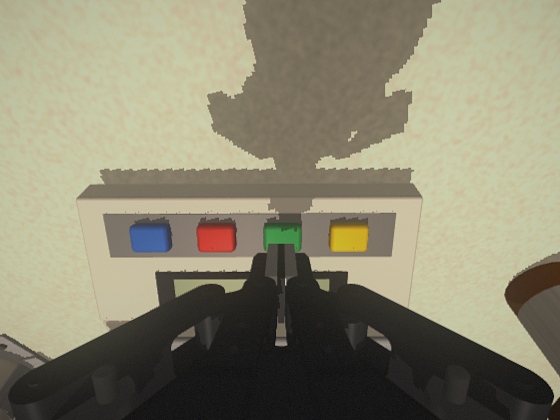

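The tips are centred on the green key at (283,245), with no contact yet. I'll go on in small steps.

```bash
python3 -m jog '0 0 0 0.002 0 0 0;0 0 0 0.002 0 0 0'; python3 -m jog '0 0 0 0.002 0 0 0;0 0 0 0.002 0 0 0'
```

```text
time_s: 4.32
tcp_pos: [0.4782, 0.2352, 0.0486]
eef_rot: [0.103, 0.978, -0.019, 0.178]
force: [-0.5, 0.0, 0.6]
gripper_width: 0.0001
grasp_force: 0.0
time_s: 4.58
tcp_pos: [0.4789, 0.235, 0.0467]
eef_rot: [0.103, 0.978, -0.019, 0.178]
force: [-0.1, -0.7, 0.2]
gripper_width: -0.0
grasp_force: 0.0
```

```bash
python3 -m jog '0 0 0 0.002 0 0 0;0 0 0 0.002 0 0 0'
python3 - <<'E'
from h import *
p=ctrl.grab_frame('wrist'); cv2.imwrite('pics/w3.png',cv2.resize(p['color'][180:300,180:380,::-1],None,fx=4,fy=4,interpolation=cv2.INTER_CUBIC))
P,r=tool(); print(proj(P+r.apply([0,0,.008]),p),proj(P,p)); Rm,n=keyR()
print(np.mean([np.dot(ctrl.read_state()['force'],n) for _ in range(5)]))
E
```

```text
time_s: 4.82
tcp_pos: [0.4796, 0.2349, 0.0448]
eef_rot: [0.103, 0.978, -0.019, 0.178]
force: [-0.7, 0.4, -1.3]
gripper_width: -0.0002
grasp_force: 0.0
[282.7337 237.8637] [282.8199 242.7732]
-0.30611096456195447
```

View pics/w3.png

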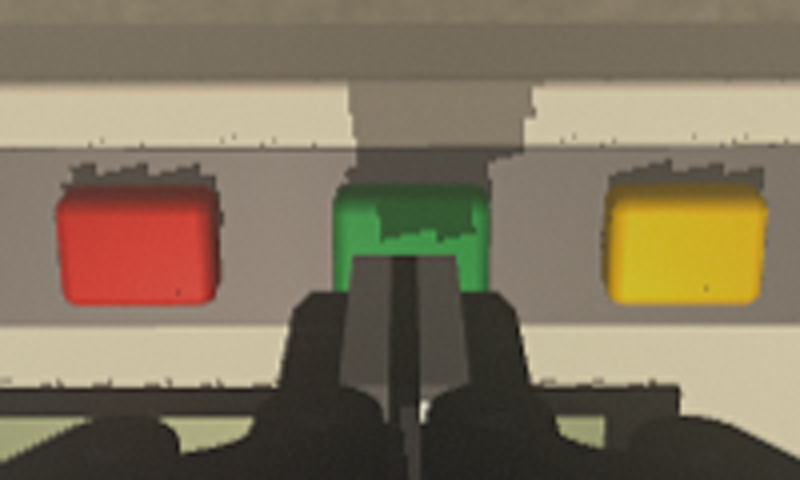

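The crop shows the tips (front edge at about (400,257)) still just above the green key, laterally centred. I'll continue.

```bash
python3 -m jog '0 0 0 0.002 0 0 0;0 0 0 0.002 0 0 0'|grep -E 'tcp|force:'; python3 -m jog '0 0 0 0.0015 0 0 0;0 0 0 0.0015 0 0 0'|grep -E 'tcp|force:'
python3 - <<'E'
from h import *
Rm,n=keyR(); 
for i in range(4): ctrl.grab_frame('wrist'); print(np.dot(ctrl.read_state()['force'],n))
E
```

```text
tcp_pos: [0.4803, 0.2347, 0.043]
force: [-0.5, 0.2, 0.6]
grasp_force: 0.0
tcp_pos: [0.4808, 0.2346, 0.0416]
force: [-0.7, -0.9, -0.1]
grasp_force: 0.0
-0.2779358538103743
1.192136958995578
0.17035283491790706
0.5107336395825849
```

```bash
cat >> h.py <<'E'
def fn(k=6):
    Rm,n=keyR(); a=[]
    for i in range(k): ctrl.grab_frame('wrist'); a.append(np.dot(ctrl.read_state()['force'],n))
    P,r=tool(); print('Fn',np.mean(a),'h_green',np.dot(P-np.array([.4793,.2353,.045]),n), 'img green rows')
E
python3 -m jog '0 0 0 0.0015 0 0 0;0 0 0 0.0015 0 0 0'>/dev/null; python3 -c 'from h import *;fn()';python3 -m jog '0 0 0 0.0015 0 0 0;0 0 0 0.0015 0 0 0'>/dev/null; python3 -c 'from h import *;fn()'
```

```text
Fn 0.05689826273574866 h_green -0.005106102302297356 img green rows
Fn -0.02226211077989712 h_green -0.006628857512248816 img green rows
```

```bash
python3 - <<'E'
from h import *
p=ctrl.grab_frame('wrist'); a=cv2.resize(p['color'][180:300,180:380,::-1],None,fx=3,fy=3,interpolation=cv2.INTER_CUBIC)
q=ctrl.grab_frame('side'); b=cv2.resize(q['color'][160:240,180:280,::-1],None,fx=6,fy=3,interpolation=cv2.INTER_CUBIC)
b=cv2.resize(q['color'][170:230,190:290,::-1],(400,240),interpolation=cv2.INTER_CUBIC); c=np.zeros((600,600,3),np.uint8); c[:360]=a; c[360:,:400]=b; cv2.imwrite('pics/w4.png',c)
E
```

```text
(no output)
```

View pics/w4.png

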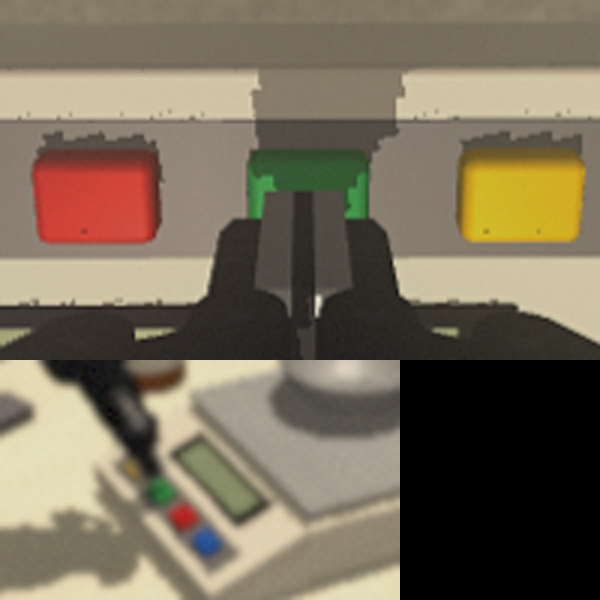

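The shadow has nearly met the tips, so contact is close. The closed tips sit farther back than nominal. I'll continue in steps, checking force.

```bash
for i in 1; do python3 -m jog '0 0 0 0.0015 0 0 0;0 0 0 0.0015 0 0 0'>/dev/null; python3 -c 'from h import *;fn()';python3 -m jog '0 0 0 0.0015 0 0 0;0 0 0 0.0015 0 0 0'>/dev/null; python3 -c 'from h import *;fn()'; done
```

```text
Fn 0.06671005912119819 h_green -0.008116296168118403 img green rows
Fn -0.13038011814590067 h_green -0.009612710585063897 img green rows
```

```bash
python3 -m jog '0 0 0 0.0015 0 0 0;0 0 0 0.0015 0 0 0'>/dev/null; python3 - <<'E'
from h import *
fn()
p=ctrl.grab_frame('wrist'); a=cv2.resize(p['color'][200:280,230:340,::-1],(770,560),interpolation=cv2.INTER_CUBIC); cv2.imwrite('pics/w5.png',a)
print(ctrl.read_state()['gripper_width'],ctrl.read_state()['force'])
E
```

```text
Fn -0.44881571685672556 h_green -0.011105126157408583 img green rows
0.00015878994535629065 [ 0.5    -0.1025 -0.6185]
```

View pics/w5.png

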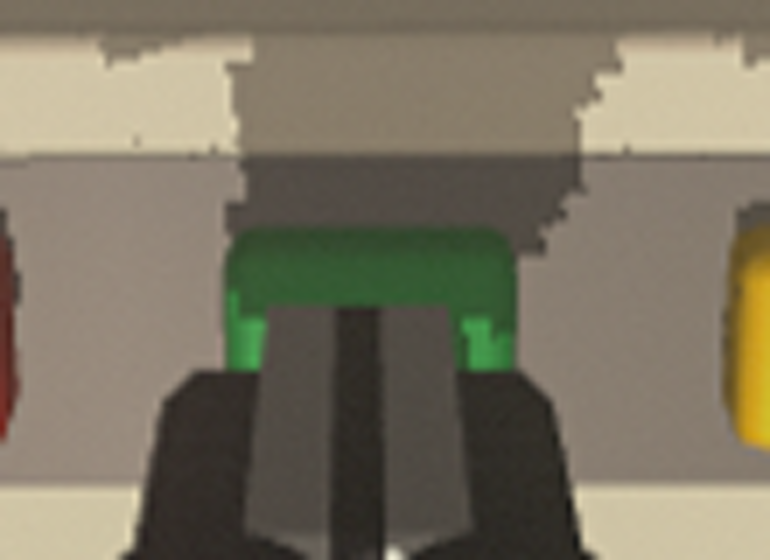

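The tips (front edge at crop (355,305)) are still above the green key, which is level with its neighbours. I'll compute the real tip offset from that edge pixel.

```bash
python3 - <<'E'
from h import *
p=ctrl.grab_frame('wrist'); P,r=tool(); Rm,n=keyR()
for x in (.011,.006,0):
  print(x,[(d,proj(P+r.apply([x,0,d]),p).round(1).tolist()) for d in (-.02,-.012,-.004,0,.008)])
# green key corners front edge in image if up / position
K=np.array([.4793,.2353,.045]); xs=r.apply([1,0,0])
for h in (0,-.004): print(h,[proj(K+n*h+xs*s,p).round(1).tolist() for s in (.009,0,-.009)])
for k in ([.4886,.2766,.0453],[.4715,.1946,.0446]): print([proj(np.array(k)+xs*s,p).round(1).tolist() for s in (.009,0,-.009)])
E
```

```text
0.011 [(-0.02, [283.1, 238.1]), (-0.012, [283.0, 232.8]), (-0.004, [282.9, 227.9]), (0, [282.8, 225.6]), (0.008, [282.7, 221.3])]
0.006 [(-0.02, [283.0, 246.8]), (-0.012, [282.9, 241.1]), (-0.004, [282.8, 235.9]), (0, [282.8, 233.4]), (0.008, [282.7, 228.9])]
0 [(-0.02, [283.0, 257.0]), (-0.012, [282.9, 250.8]), (-0.004, [282.8, 245.2]), (0, [282.8, 242.6]), (0.008, [282.7, 237.7])]
0 [[283.5, 235.0], [283.4, 249.7], [283.4, 263.9]]
-0.004 [[283.4, 232.5], [283.4, 246.9], [283.3, 260.8]]
[[358.3, 236.0], [357.2, 250.6], [356.1, 264.9]]
[[210.6, 235.7], [211.6, 250.3], [212.6, 264.4]]
```

```bash
for i in 1; do python3 -m jog '0 0 0 0.002 0 0 0;0 0 0 0.002 0 0 0'>/dev/null; python3 -c 'from h import *;fn(4)';python3 -m jog '0 0 0 0.002 0 0 0;0 0 0 0.002 0 0 0'>/dev/null; python3 -c 'from h import *;fn(4)'; done
```

```text
Fn 0.6320427513364821 h_green -0.01313375440131948 img green rows
Fn 0.16268264475666366 h_green -0.01513367060122526 img green rows
```

```bash
for i in 1; do python3 -m jog '0 0 0 0.002 0 0 0;0 0 0 0.002 0 0 0'>/dev/null; python3 -c 'from h import *;fn(4)';python3 -m jog '0 0 0 0.002 0 0 0;0 0 0 0.002 0 0 0'>/dev/null; python3 - <<'E'
from h import *
fn(4)
p=ctrl.grab_frame('wrist'); q=ctrl.grab_frame('side')
a=cv2.resize(p['color'][190:290,200:360,::-1],(640,400),interpolation=cv2.INTER_CUBIC)
b=cv2.resize(q['color'][180:220,200:260,::-1],(300,200),interpolation=cv2.INTER_CUBIC); c=np.zeros((600,640,3),np.uint8); c[:400]=a; c[400:,:300]=b; cv2.imwrite('pics/w6.png',c)
E
done
```

```text
Fn -0.14477887666743344 h_green -0.017132943639496 img green rows
Fn 0.03471155564851246 h_green -0.01912633182130129 img green rows
```

View pics/w6.png

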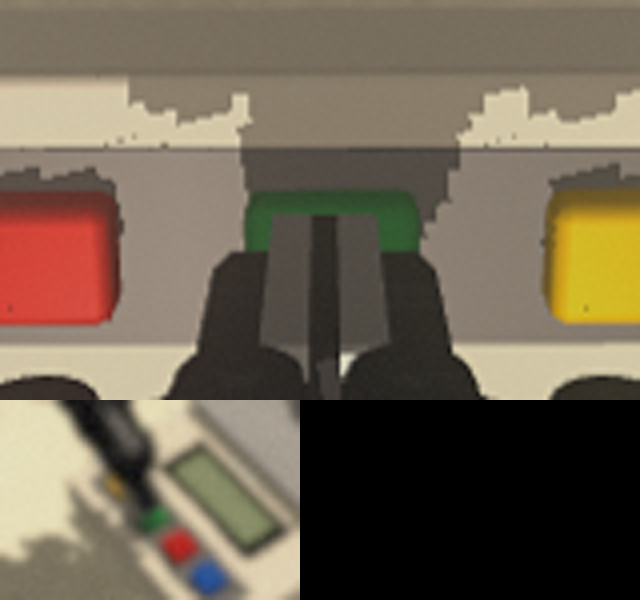

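Still above the key: the front edge of the key (crop row 195) is visible ahead of the tips (row 215). The edge geometry puts contact near h=-0.028, so the real tips sit well behind the nominal position. I'll continue.

```bash
for i in 1; do python3 -m jog '0 0 0 0.003 0 0 0;0 0 0 0.005 0 0 0;0 0 0 0.005 0 0 0'>/dev/null; python3 -c 'from h import *;fn(4)';python3 -m jog '0 0 0 0.0015 0 0 0;0 0 0 0.0015 0 0 0'>/dev/null; python3 -c 'from h import *;fn(4)'; python3 -m jog '0 0 0 0.0015 0 0 0;0 0 0 0.0015 0 0 0'>/dev/null; python3 -c 'from h import *;fn(4)'; done
```

```text
Fn 2.8231234961468017 h_green -0.024066138954509785 img green rows
Fn 3.8668265200770575 h_green -0.025598297765316955 img green rows
Fn 29.744203110623193 h_green -0.026365376561624427 img green rows
```

Green is pressed: contact was at h≈-0.0218 and the key bottomed. I'll retract, shift 84 mm to blue and press with h≈-0.025.

```bash
python3 -m jog '0 0 0 -0.015 0 0 0;0 0 0 -0.03 0 0 0;0 0 -0.042 -0.03 0 0 0;0 0 -0.084 -0.03 0 0 0;0 0 -0.084 -0.03 0 0 0;0 0 -0.084 -0.01 0 0 0;0 0 -0.084 -0.0075 0 0 0;0 0 -0.084 -0.0075 0 0 0'|grep -E 'tcp|force:'
python3 - <<'E'
from h import *
fn(4); Rm,n=keyR(); K=np.array([.4620,.1532,.0449]); P,r=tool(); print('h_blue',(P-K)@n, 'lateral',r.inv().apply(P-K))
E
```

```text
tcp_pos: [0.4707, 0.154, 0.0326]
force: [-0.2, 0.6, 0.0]
grasp_force: 0.0
Fn -0.44846066514280924 h_green -0.01433367131331094 img green rows
h_blue -0.01417152097952521 lateral [-0.0037  0.0026  0.0141]
```

```bash
python3 - <<'E'
from h import *
Rm,n=keyR(); K=np.array([.4620,.1532,.0449]); delta(K-n*.015,Rm); delta(K-n*.0252,Rm); print(ctrl.read_state()['joint_velocities'])
E
```

```text
d [ 0.0036 -0.0025  0.0009] rv [-0.0062 -0.0084 -0.    ] rows 0.07163636072615594 0.05572350305400083
d [ 0.0035 -0.0025  0.0111] rv [-0.0062 -0.0084 -0.    ] rows 0.18998067537151114 0.05572350305400083
[-0.0019 -0.0002 -0.0002 -0.0023 -0.0017  0.0036]
```

```bash
python3 -m jog '0 0.0036 -0.0025 0.001 -0.006 -0.008 0;0 0.0036 -0.0025 0.006 -0.006 -0.008 0;0 0.0036 -0.0025 0.0095 -0.006 -0.008 0;0 0.0036 -0.0025 0.0095 -0.006 -0.008 0'|grep -E 'tcp|force:'
python3 - <<'E'
from h import *
fn(5); Rm,n=keyR(); K=np.array([.4620,.1532,.0449]); P,r=tool(); print('lateral',r.inv().apply(P-K))
E
```

```text
tcp_pos: [0.4731, 0.1542, 0.0294]
force: [-0.5, 0.1, -0.0]
grasp_force: 0.0
Fn -0.012161312137358302 h_green -0.018105838697868123 img green rows
lateral [-0.0045  0.0033  0.0179]
```

```bash
python3 - <<'E'
from h import *
s=ctrl.read_state(); print(np.array(s['joint_positions']),np.array(s['joint_torque']),s['torque'])
E
```

```text
[ 0.4194  0.5158  2.3425 -1.561   0.2093  0.5916] [ -0.0199 -68.5936 -13.231   -0.5347   1.8126  -0.0006] [0.0174 0.2159 0.0275]
```

Joint 4 is at its limit, because tilting the tool forward is nearly singular this close in. For blue I'll back off and use a vertical tool.

```bash
python3 - <<'E'
from h import *
Rm,n=keyR(t=0.0); Rk,_=keyR(); K=np.array([.4620,.1532,.0449]); x=np.array([np.cos(YAW),np.sin(YAW),0])
print(tool()[1].inv().apply([0,0,.05])); T=K-.008*x+[0,0,-.022+.035]; print(T);delta(T,Rm)
E
```

```text
[-0.0171 -0.0004 -0.047 ]
[0.4542 0.1549 0.0579]
d [ 0.0076 -0.0035 -0.0328] rv [-0.008   0.3488 -0.0019] rows 0.5419072693757543 1.8559619377442311
```

```bash
python3 -m jog '0 0 0 -0.02 0 0 0;0 0 0 -0.035 0 0 0;0 0.004 -0.002 -0.035 -0.004 0.15 -0.001;0 0.0076 -0.0035 -0.033 -0.008 0.349 -0.002;0 0.0076 -0.0035 -0.033 -0.008 0.349 -0.002;0 0.0076 -0.0035 -0.033 -0.008 0.349 -0.002;0 0.0076 -0.0035 -0.033 -0.008 0.349 -0.002'|grep -E 'tcp|force:'
python3 - <<'E'
from h import *
Rm,n=keyR(t=0.0);K=np.array([.4620,.1532,.0449]); x=np.array([np.cos(YAW),np.sin(YAW),0]); T=K-.008*x+[0,0,-.022+.035];delta(T,Rm)
s=ctrl.read_state(); print(s['time_s'],np.array(s['joint_positions']))
E
```

```text
tcp_pos: [0.4537, 0.1558, 0.0582]
force: [-1.1, -0.1, -1.0]
grasp_force: 0.0
d [-0.0006 -0.0008  0.0003] rv [ 0.0026 -0.0038  0.0013] rows 0.01746783401235105 0.02535659473251609
14.725 [ 0.2642  0.475   2.112   0.0077  0.5567 -1.1044]
```

```bash
sed -i 's/^def fn(k=6)/def fn(k=6)/' h.py; python3 -m jog '0 -0.0006 -0.0008 0.015 0 0 0;0 -0.0006 -0.0008 0.030 0 0 0;0 -0.0006 -0.0008 0.030 0 0 0'>/dev/null; python3 -c 'from h import *;fn(4)
s=ctrl.read_state();print(s["tcp_pos"],np.array(s["joint_positions"]))'; python3 -m jog '0 0 0 0.0025 0 0 0;0 0 0 0.0025 0 0 0'|grep -E 'tcp|^force:';python3 -c 'from h import *;fn(4)'
```

```text
Fn 0.16142246996747728 h_green -0.01308441887387775 img green rows
[0.4543 0.1541 0.0282] [ 0.2641  0.5303  2.1304 -0.0008  0.4809 -1.0966]
tcp_pos: [0.4546, 0.154, 0.0257]
force: [-0.7, -0.2, 0.0]
Fn 0.3856381167313856 h_green -0.015577018855829778 img green rows
```

```bash
for i in 1; do python3 -m jog '0 0 0 0.0015 0 0 0;0 0 0 0.0015 0 0 0'|grep -E 'tcp';python3 -c 'from h import *;fn(4)';  python3 -m jog '0 0 0 0.0015 0 0 0;0 0 0 0.0015 0 0 0'|grep -E 'tcp';python3 -c 'from h import *;fn(4)'; done
```

```text
tcp_pos: [0.4545, 0.1539, 0.024]
Fn -0.18249686824428402 h_green -0.017025197217101676 img green rows
tcp_pos: [0.4548, 0.154, 0.0226]
Fn 1.4289455994673794 h_green -0.018412419097730417 img green rows
```

```bash
for i in 1; do python3 -m jog '0 0 0 0.002 0 0 0;0 0 0 0.002 0 0 0'|grep -E 'tcp';python3 -c 'from h import *;fn(4)';  python3 -m jog '0 0 0 0.001 0 0 0;0 0 0 0.001 0 0 0'|grep -E 'tcp';python3 -c 'from h import *;fn(4)'; done
```

```text
tcp_pos: [0.4548, 0.154, 0.0205]
Fn 3.209719317171615 h_green -0.02029846342140621 img green rows
tcp_pos: [0.4546, 0.154, 0.0196]
Fn 3.413565425474691 h_green -0.021226881396659403 img green rows
```

Blue is pressed (about 3.1 mm). Next is yellow, 126 mm along the row.

```bash
python3 -m jog '0 0 0 -0.02 0 0 0;0 0 0 -0.035 0 0 0;0 0 0.042 -0.035 0 0 0;0 0 0.084 -0.035 0 0 0;0 0 0.126 -0.035 0 0 0;0 0 0.126 -0.035 0 0 0;0 0 0.126 -0.01 0 0 0;0 0 0.126 -0.006 0 0 0;0 0 0.126 -0.006 0 0 0'|grep -E 'tcp'
python3 - <<'E'
from h import *
fn(4); Rm,n=keyR(t=0.0);K=np.array([.4886,.2766,.0451]); x=np.array([np.cos(YAW),np.sin(YAW),0]); T=K-.008*x+[0,0,-.022];delta(T,Rm)
E
```

```text
tcp_pos: [0.4805, 0.2766, 0.0257]
Fn 0.18392848465833422 h_green -0.015093769134147892 img green rows
d [0.0007 0.0009 0.0032] rv [ 0.0007  0.0006 -0.0002] rows 0.05450513823630836 0.004889247582027853
```

```bash
for i in 1; do python3 -m jog '0 0 0.0005 0.003 0 0 0;0 0 0.0005 0.0045 0 0 0;0 0 0.0005 0.0045 0 0 0'|grep -E 'tcp';python3 -c 'from h import *;fn(4)';  python3 -m jog '0 0 0 0.001 0 0 0;0 0 0 0.001 0 0 0'|grep -E 'tcp';python3 -c 'from h import *;fn(4)'; done
```

```text
tcp_pos: [0.4812, 0.2778, 0.0212]
Fn 1.9673832043862116 h_green -0.0197814118054162 img green rows
tcp_pos: [0.4811, 0.2778, 0.0201]
Fn 3.330661208524037 h_green -0.020736379029510685 img green rows
```

```bash
python3 -m jog '0 0 0 0.0005 0 0 0;0 0 0 0.0005 0 0 0;0 0 0 -0.03 0 0 0;0 0 0 -0.09 0 0 0;0 0 0 -0.15 0 0 0;0.085 -0.034 -0.05 -0.19 0 0 0;0.085 -0.068 -0.1 -0.19 0 0 0;0.085 -0.102 -0.15 -0.19 0 0 0;0.085 -0.136 -0.2 -0.19 0 0 0;0.085 -0.17 -0.25 -0.19 0 0 0;0.085 -0.204 -0.3 -0.19 0 0 0;0.085 -0.238 -0.35 -0.19 0 0 0;0.085 -0.273 -0.404 -0.19 0 0 0;0.085 -0.273 -0.404 -0.19 0 0 0;0.085 -0.273 -0.404 -0.19 0 0 0;0.085 -0.273 -0.404 -0.19 0 0 0'
python3 - <<'E'
from h import *
s=ctrl.read_state(); print(np.array(s['joint_positions']))
ps=[ctrl.grab_frame(n) for n in ('wrist','side','top')]
print(proj([.664,-.174,.156],ps[0]))
for p in ps:
    print([(np.round(d['at'],4).tolist(),round(d['p'],2)) for d in ctrl.place_of('cap_top',p)[:2]])
cv2.imwrite('pics/w7.png',ps[0]['color'][:,:,::-1])
E
```

```text
time_s: 21.9
tcp_pos: [0.6632, -0.173, 0.2099]
eef_rot: [0.104, 0.995, 0.0, -0.0]
force: [-0.3, 0.4, 0.0]
gripper_width: 0.0852
grasp_force: 0.0
[-0.2996  0.5297  1.5043  0.0003  1.1086 -1.6616]
[281.3171 217.4444]
[([0.6602, -0.1754, 0.1536], 0.83)]
[([0.6626, -0.1741, 0.1514], 0.54)]
[([0.6585, 0.2023, 0.0735], 0.27)]
```

View pics/w7.png

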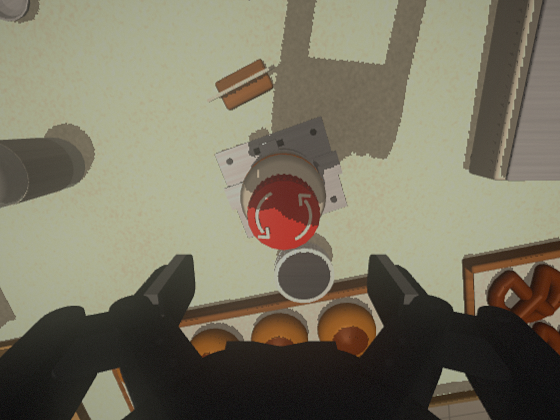

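The wrist view shows the cap's flat top centred near (283,213), radius about 36 px, between the open fingers. The tins and card are clear. I'll fit the circle.

```bash
python3 - <<'E'
from h import *
from scipy.optimize import least_squares
ps=[ctrl.grab_frame(n) for n in ('wrist','top','side')]
cn=[]
for p,g in zip(ps,(45,10,14)):
    hsv=cv2.cvtColor(p['color'],cv2.COLOR_RGB2HSV); m=((hsv[...,0]<8)|(hsv[...,0]>170))&(hsv[...,1]>130)&(hsv[...,2]>50)
    u,v=proj([.663,-.174,.145],p).round().astype(int); s=np.zeros_like(m); s[v-g:v+g+1,u-g:u+g+1]=1; m=(m&(s>0)).astype(np.uint8)
    c=max(cv2.findContours(m,cv2.RETR_EXTERNAL,cv2.CHAIN_APPROX_NONE)[0],key=cv2.contourArea); h=cv2.convexHull(c)[:,0].astype(float); cn.append(h)
    print(cv2.boundingRect(c),cv2.contourArea(c))
th=np.linspace(0,2*np.pi,90,endpoint=False)
def sil(q,p):
    P=[(q[0]+.029*np.cos(t),q[1]+.029*np.sin(t),q[2]-dz) for t in th for dz in (0,.03)]
    return cv2.convexHull(np.array([proj(a,p) for a in P],np.float32))
def res(q,idx):
    r=[]
    for i in idx:
        H=sil(q,ps[i]); r+= [cv2.pointPolygonTest(H,tuple(a),True)-0.0 for a in cn[i]]
    return np.array(r)
for idx in ([0],[0,1],[0,2],[0,1,2]):
    f=least_squares(res,[.663,-.174,.156],args=(idx,),loss='soft_l1',diff_step=1e-3); print(idx,f.x,np.sqrt(np.mean(f.fun**2)))
E
```

```text
(248, 173, 73, 76) 4045.0Traceback (most recent call last):
  File "<stdin>", line 8, in <module>
ValueError: max() iterable argument is empty
```

```bash
python3 - <<'E'
from h import *
from scipy.optimize import least_squares
ps=[ctrl.grab_frame(n) for n in ('wrist','side','top')]
ps[2]['color']=cv2.imread('pics/top1.png')[:,:,::-1].copy(); ps[1]['color']=cv2.imread('pics/side1.png')[:,:,::-1].copy()
cn=[]
for p,g in zip(ps,(45,14,12)):
    hsv=cv2.cvtColor(p['color'],cv2.COLOR_RGB2HSV); m=((hsv[...,0]<8)|(hsv[...,0]>170))&(hsv[...,1]>130)&(hsv[...,2]>50)
    u,v=proj([.663,-.174,.145],p).round().astype(int); s=np.zeros_like(m); s[v-g:v+g+1,u-g:u+g+1]=1; m=(m&(s>0)).astype(np.uint8)
    c=max(cv2.findContours(m,cv2.RETR_EXTERNAL,cv2.CHAIN_APPROX_NONE)[0],key=cv2.contourArea); h=cv2.convexHull(c)[:,0].astype(float); cn.append(h)
    print(cv2.boundingRect(c),cv2.contourArea(c))
th=np.linspace(0,2*np.pi,90,endpoint=False)
def res(q,idx):
    r=[]
    P=[(q[0]+.029*np.cos(t),q[1]+.029*np.sin(t),q[2]-dz) for t in th for dz in (0,.03)]
    for i in idx:
        H=cv2.convexHull(np.array([proj(a,ps[i]) for a in P],np.float32)); r+= [cv2.pointPolygonTest(H,tuple(a),True) for a in cn[i]]
    return np.array(r)
for idx in ([0],[0,1],[0,2],[0,1,2]):
    f=least_squares(res,[.663,-.174,.156],args=(idx,),loss='soft_l1',diff_step=1e-3); print(idx,f.x,np.sqrt(np.mean(f.fun**2)))
x=f.x; x[2]=.156; delta([x[0],x[1],.105],np.diag([-1,1,-1.])); print(ctrl.read_state()['time_s'])
E
```

```text
(248, 173, 73, 76) 4040.5
(358, 201, 20, 18) 276.0
(325, 150, 18, 18) 200.0
[0] [ 0.6645 -0.1723  0.1513] 0.5247365403916544
[0, 1] [ 0.6642 -0.1723  0.1524] 0.8608275499566339
[0, 2] [ 0.6646 -0.1723  0.1512] 0.8578443958301198
[0, 1, 2] [ 0.6643 -0.1723  0.1522] 1.0003550595719186
d [-0.      0.0021  0.105 ] rv [ 0.0001 -0.0001 -0.2099] rows 1.6810380296935503 1.116646675221132
22.5
```

```bash
python3 - <<'E'
from h import *
p=ctrl.grab_frame('wrist'); P,r=tool()
for d in (-.05,-.04,-.035,-.03,-.02,-.01,.008): print(d,[proj(P+r.apply([x,y,d]),p).round(0).tolist() for x,y in ((.011,-.0425),(.011,.0425),(-.011,.0425))])
E
```

```text
-0.05 [[186.0, 264.0], [381.0, 265.0], [377.0, 308.0]]
-0.04 [[193.0, 255.0], [374.0, 255.0], [370.0, 296.0]]
-0.035 [[196.0, 250.0], [371.0, 250.0], [367.0, 290.0]]
-0.03 [[198.0, 246.0], [368.0, 246.0], [364.0, 285.0]]
-0.02 [[204.0, 239.0], [363.0, 239.0], [360.0, 276.0]]
-0.01 [[208.0, 232.0], [358.0, 232.0], [355.0, 267.0]]
0.008 [[215.0, 222.0], [351.0, 222.0], [348.0, 254.0]]
```

The open tips measure about 40 mm behind the TCP, so TCP z≈0.100 puts the closed tips near 0.130. I'll pre-rotate 0.6 clockwise to leave wrist range, then descend and grip.

```bash
python3 -m jog '0.085 -0.001 0.0008 0.02 0 0 0.15;0.085 -0.001 0.0008 0.04 0 0 0.3;0.085 -0.001 0.0008 0.06 0 0 0.45;0.085 -0.001 0.0008 0.08 0 0 0.6;0.085 -0.001 0.0008 0.10 0 0 0.6;0.085 -0.001 0.0008 0.110 0 0 0.6;0.085 -0.001 0.0008 0.110 0 0 0.6'
python3 - <<'E'
from h import *
p=ctrl.grab_frame('wrist'); cv2.imwrite('pics/w8.png',p['color'][:,:,::-1]); P,r=tool()
print(P-np.array([.6643,-.1724,.1]),np.array(ctrl.read_state()['joint_positions']), proj([.6643,-.1724,.156],p))
E
```

```text
time_s: 23.42
tcp_pos: [0.6646, -0.1737, 0.0993]
eef_rot: [0.393, 0.92, -0.0, -0.001]
force: [-0.1, -0.2, 0.7]
gripper_width: 0.0849
grasp_force: 0.0
[ 0.0007 -0.0014  0.0001] [-0.2998  0.6416  1.5962  0.0001  0.904  -1.0623] [285.5085 291.123 ]
```

View pics/w8.png

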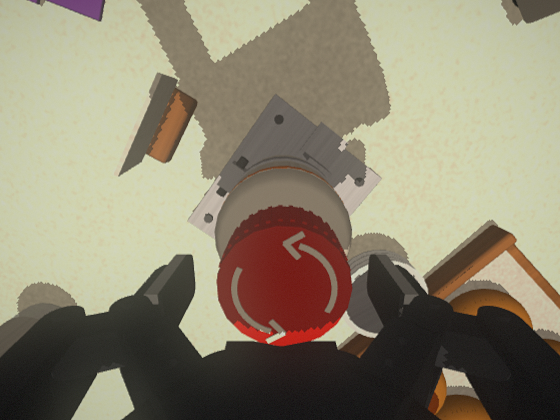

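The view shows the cap centred at about (285,282) between the fingers (inner corners at 192 and 370), roughly 1 mm off centre. I'll nudge and close.

```bash
python3 -m jog '0.085 0.002 0.0008 0 0 0 0;0.05 0.002 0.0008 0 0 0 0;0.05 0.002 0.0008 0 0 0 0;0.05 0.002 0.0008 0 0 0 0;0.05 0.002 0.0008 0 0 0 0;0.05 0.002 0.0008 0 0 0 0;0.05 0.002 0.0008 0 0 0 0' 80
python3 - <<'E'
from h import *
p=ctrl.grab_frame('wrist'); cv2.imwrite('pics/w9.png',p['color'][180:,120:440,::-1]); P,r=tool(); print(P)
for d in (-.04,-.035,-.03,-.025,-.02): print(d,[proj(P+r.apply([x,y,d]),p).round(0).tolist() for x,y in ((.011,-.029),(.011,.029))])
E
```

```text
time_s: 24.35
tcp_pos: [0.6643, -0.1718, 0.1002]
eef_rot: [0.394, 0.919, 0.0, 0.0]
force: [0.3, 0.4, 5.3]
gripper_width: 0.0566
grasp_force: 83.7
[ 0.6644 -0.1718  0.1002]
-0.04 [[222.0, 253.0], [346.0, 253.0]]
-0.035 [[224.0, 249.0], [343.0, 249.0]]
-0.03 [[226.0, 245.0], [341.0, 245.0]]
-0.025 [[227.0, 241.0], [339.0, 241.0]]
-0.02 [[229.0, 237.0], [338.0, 237.0]]
```

View pics/w9.png

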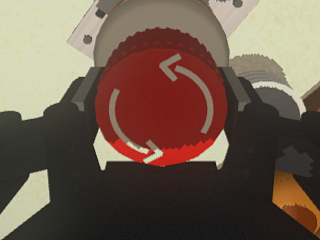

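Gripped at 84 N; the tips are near z 0.130, mid-height on the cap. Now I'll press down 6 mm.

```bash
python3 -m jog '0.05 0 0 0.003 0 0 0;0.05 0 0 0.006 0 0 0;0.05 0 0 0.006 0 0 0;0.05 0 0 0.006 0 0 0' 100
```

```text
time_s: 24.9
tcp_pos: [0.6643, -0.1718, 0.0948]
eef_rot: [0.394, 0.919, 0.0, 0.0]
force: [-3.4, 1.7, 14.1]
gripper_width: 0.0565
grasp_force: 105.4
```

```bash
python3 -m jog '0.05 0 0 0 0 0 -0.13;0.05 0 0 0 0 0 -0.27;0.05 0 0 0 0 0 -0.4;0.05 0 0 0 0 0 -0.53;0.05 0 0 0 0 0 -0.67;0.05 0 0 0 0 0 -0.8;0.05 0 0 0 0 0 -0.93;0.05 0 0 0 0 0 -1.05;0.05 0 0 0 0 0 -1.05;0.05 0 0 0 0 0 -1.05'
python3 - <<'E'
from h import *
p=ctrl.grab_frame('wrist'); s=ctrl.read_state(); print(s['force'],s['torque'],np.array(s['joint_positions'])); cv2.imwrite('pics/w10.png',p['color'][180:,120:440,::-1])
E
```

```text
time_s: 26.15
tcp_pos: [0.6653, -0.172, 0.0952]
eef_rot: [-0.12, 0.993, -0.0, 0.001]
force: [1.5, 1.4, 13.2]
gripper_width: 0.0562
grasp_force: 105.3
[ 1.4734  1.8685 14.048 ] [ 0.3245 -0.1525  0.1752] [-0.2972  0.6458  1.6025  0.0003  0.8908 -2.1084]
```

View pics/w10.png

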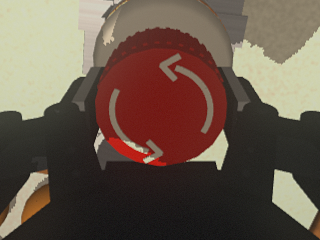

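The arrows kept their place relative to the fingers, so the cap turned with the gripper by about 60°. Now I'll lift.

```bash
python3 -m jog '0.05 0 0 -0.006 0 0 0;0.05 0 0 -0.015 0 0 0;0.05 0 0 -0.03 0 0 0;0.05 0 0 -0.06 0 0 0;0.05 0 0 -0.09 0 0 0;0.05 0 0 -0.11 0 0 0;0.05 0 0 -0.11 0 0 0;0.05 0 0 -0.11 0 0 0;0.05 0 0 -0.11 0 0 0'
python3 - <<'E'
from h import *
ps=[ctrl.grab_frame(n) for n in ('side','wrist')]
for p in ps: print([(np.round(d['at'],3).tolist(),round(d['p'],2)) for d in ctrl.place_of('cap',p)[:2]])
s=ctrl.read_state(); print(s['time_s'],s['force'],s['grasp_force'],s['gripper_width'])
E
```

```text
time_s: 27.32
tcp_pos: [0.6635, -0.1717, 0.203]
eef_rot: [-0.12, 0.993, 0.0, -0.001]
force: [-0.6, -0.7, -1.1]
gripper_width: 0.0562
grasp_force: 106.3
[([0.661, -0.173, 0.228], 0.9), ([0.585, -0.44, -0.0], 0.56)]
[([0.664, -0.169, 0.228], 0.79)]
27.525 [ 0.6702 -0.1524 -1.0153] 106.32800946361385 0.055915375511613866
```

```bash
python3 -c 'from station import ctrl;print(ctrl.hand_in())'
```

```text
the job is handed in; nothing more can be done
None
```

I pressed green, blue and yellow in order and lifted the cap off; it is held level about 85 mm above the open jar. I handed the job in at about 27.5 s, with no verdict shown; joint 4 briefly read -1.561 against its -1.56 limit on the way to the blue key.

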